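Pop a spindle spacer out and trap it in the lane

TASK

Press the round button of the spacer dispenser fully down with one fingertip, and while you keep it down stop the ring that comes sliding out with the other finger, before it reaches the open end of its lane. Do not grip or lift the ring, and leave the things around the dispenser where they are. Finish while holding: the program ends with the button still down and the ring at rest, flat in the lane, trapped against the other finger.

Things in the scene. Friction and masses are not known exactly. Their poses are not given: they have to be found in the camera images.
- dispenser: fixed dispenser, plywood base 160 x 122 x 10 mm with an aluminium lane. Origin at table level under the lane's centre line; x along the lane (ring comes out towards -x), y across it towards the button, z up. Lane floor z = 22 mm, 63 mm wide between 6 mm rails with tops at z = 34; rear wall at x = +85 to +95, top z = 48; a slot 8 mm wide runs down the middle of the floor.
- lane_end (a point): middle of the floor's edge at the open end of the lane, at x = -65, y = 0, z = 22 mm in the dispenser's frame. The ring must be stopped when it has slid out 25 to 90 mm (its centre between x = +20 and x = -45 mm).
- pusher (a joint): travel of the damped spring pusher behind the ring, m: 0 at the rear, grows towards the open end, up to 0.118. Once the catch is down it drives the ring out at about 20 mm/s with a push of 3 to 5 N and will push it over the open end if nothing stops it.
- spacer: the light metal spacer ring waiting in the lane, 60 mm diameter, 20 mm high, about 30 mm bore (open only in its upper half), 60 g. Origin at the centre of its underside; z up. It starts with its centre at x = +45 mm on the lane's centre line, its top 42 mm above the table.
- release (a joint): travel of the release button and the catch tied to it, m: 0 up, 0.012 fully down. The spring pushes back with 2 N at the top and 5 N at the bottom, and the catch adds a few N of friction. The catch, at x = +11 mm in the lane ahead of the ring, lets it go at about 0.007 and comes up again with the button.
- button_top (a point): centre of the top of the round steel button, 30 mm diameter, vertical travel; in the dispenser's frame x = -35, y = +57, z = 44 mm up, 32 mm fully down (then 10 mm over the lane floor, 10 mm under the ring's top). Its housing is 24 mm high. Button and lane centre are 57 mm apart across the lane: one finger can press while the other stands in the lane ahead of the ring.
- wide_ring: bystander: loose flat ring, 66 mm diameter, 10 mm high, on the table beside the lane on the side without the button; origin centre of underside
- wedge: bystander: loose wooden wedge, 28 x 110 x 18 mm, on the table beside the button side; origin centre of underside
- cutter: bystander: loose two-wing cutter, 72 x 75 x 26 mm, on the table to the right; origin centre of underside
- test_piece: bystander: loose wooden comb offcut, 50 x 100 x 45 mm, on the table to the right; origin centre of underside
Things that resemble listed ones, but are neither listed nor needed, are in the scene too. What is shaped like the spacer but orange or yellow is not meant.

How it is judged:
By the outcome, as a careful person would: the job done as asked, in the order asked, and still so for the second after the job is handed in, while the arm keeps its last pose, push and grip.
It also fails if it takes over 35 s, if anything falls off the work surface, if the arm or the gripper's body presses on something with over 40 N, if the wrist force passes 120 N, or if a joint passes its speed limit or range.

ROBOT

A 7-joint arm with a two-finger parallel gripper is mounted at the origin on a cart in front of the work surface, level with it; the furniture and walls round the work are solid. World frame = base frame: x ahead of the robot, y to its left, z up, the work surface at z = 0. Lengths are in m, angles in rad, forces in N, time in s.
With the tool pointing down it reaches from about 0.425 to 0.95 m from the base axis. Payload 4.7 kg.
Tool frame: the origin (TCP) lies between the finger pads; the fingertips stand 22 mm ahead of it and the grasp point (between the pads) lies 3 mm ahead of it; z points along the fingers, y is the line along which they close (so a half turn about z gives the same grasp; the last joint's range is limited). The gripper opens to 87 mm and grips with 3 to 60 N. Pads are 19 mm wide; open, the fingers measure 117 mm over their backs; the gripper's body (75 mm by 190 mm) begins 51 mm behind the grasp point.
Start: joints at [-1.176, 0.469, -0.049, 1.532, 0.024, 1.141, -0.082], TCP at [0.278, 0.615, 0.211] pointing down, gripper open.
Joint ranges: [-2.59, 2.59], [-0.33, 1.99], [-1.39, 1.29], [0.1, 2.45], [-1.04, 4.18], [0.21, 1.99], [-2.66, 2.66]. Speed limits (rad/s): [2.57, 2.57, 3.14, 3.14, 3.14, 3.14, 3.14].

INTERFACE

Orientations are given as [roll, pitch, yaw] about the fixed x, y, z axes, in that order (R = Rz(yaw) Ry(pitch) Rx(roll)).
In Python, from station import * gives the robot as it stands. Calls block until the motion is done:
- move_pose(position, orientation): joint-space move of the TCP to a pose.
- move_l(position, rotation=None, feed=0.15): straight line of the TCP; rotation=None keeps the orientation; feed is the mean speed in m/s.
- set_joints(angles): joint-space move.
- move_gripper(opening): finger opening in m; the grip force is fixed at half the most; returns when the fingers have stopped.
- wait(seconds).
- inverse_kinematics(position, orientation): joint angles nearest the present ones, or None.
- get_obs(): the state.
- capture(name): name is "scene" or "top"; returns the picture (420x560x3 uint8, blue, green, red); there is no depth.
- camera_model(name): a dict with "K" (3x3 intrinsics, pixels), "rvec" (rotation vector, rad) and "tvec" (3), from world to camera coordinates, as OpenCV has them. Camera axes: x right, y down, z forward; pixel columns grow to the right and rows downward; lengths in m; the calibration is good to about 2 mm. A picture is of the moment at which its call begins. camera_model takes no time and is no camera call.
A pose or a line that the arm cannot do raises Unreachable and nothing moves.
- finish_job(): hands the job in; it is judged then, once.
Trained networks look in the newest picture that a camera, given by its name, has taken for a name from the list of things; names that differ only in an ending like _2 or _b are one class to them, and where a whole thing is asked for, a point or a joint stands for the part that bears it (a point fixed in the world has none). Each returns a list of dicts, best first, with "confidence" (0 to 1); they miss things now and then, are a little off and sometimes report something else, mostly with a low value. They report only what shows in the picture. A call takes as long as a camera call. They do not tell look-alikes from the thing itself.
- find_in(query, camera): "extent" ([centre column, centre row, width, height] in pixels, round what is visible of it).
The state is a dict: "clock": time; "q": joint angles; "qvel": joint speeds; "joint_torque": joint torques, N m; "tool_pos": TCP position; "orientation": TCP orientation; "force": force on the tool from outside, world axes, zero at the start; "moment": the same for the moment, N m; "opening": finger opening in m; "grasp_force": force on a finger pad.
Only numpy, scipy, OpenCV 4.12 (cv2) and the standard library are available. Lean on these libraries where they do the work, as an engineer would, in place of code of your own. Each camera call takes 0.05 s, during which the arm holds its last target. There are 200 camera calls.

## Working session

There is one attempt and no reset: what is moved stays moved. The work goes in short steps, each a Python script; the robot and the scene stay as the last script left them, time stands still between calls to the robot, and variables do not carry over. Pictures are saved under pics/ and viewed, at most 10 in all, crops included, and the job is handed in when it is done.

```bash
mkdir -p pics; ls
python3 - <<'E'
from station import *
import cv2
for c in ("scene","top"):
    im=capture(c); cv2.imwrite(f"pics/{c}0.png",im)
    m=camera_model(c); print(c,m)
    for q in ("dispenser","spacer","button_top","wide_ring","wedge","cutter","test_piece"):
        print(q,[( [round(v) for v in d["extent"]],round(d["confidence"],2)) for d in find_in(q,c)][:4])
o=get_obs(); print(o)
E
```

```text
pics
scene {'K': array([[390.62077105,   0.        , 277.76891143],
       [  0.        , 390.62077105, 210.30414284],
       [  0.        ,   0.        ,   1.        ]]), 'rvec': array([ 2.27514206, -0.80108953,  0.30157175]), 'tvec': array([-0.50274719,  0.25004889,  0.6986046 ])}
dispenser [([266, 202, 65, 65], 0.79)]
spacer [([276, 190, 23, 18], 0.87), ([226, 162, 23, 22], 0.81), ([324, 258, 29, 26], 0.63)]
button_top [([255, 208, 36, 15], 0.57)]
wide_ring [([317, 214, 28, 26], 0.65)]
wedge [([225, 196, 28, 35], 0.87)]
cutter [([364, 294, 41, 36], 0.86)]
test_piece [([310, 333, 61, 64], 0.79), ([256, 208, 36, 26], 0.31)]
top {'K': array([[476.31062065,   0.        , 279.97458821],
       [  0.        , 476.31062065, 205.24613353],
       [  0.        ,   0.        ,   1.        ]]), 'rvec': array([ 2.20657529, -2.17133596,  0.09406457]), 'tvec': array([-0.10662272,  0.54303429,  1.07974105])}
dispenser []
spacer [([245, 172, 30, 26], 0.94), ([167, 176, 30, 27], 0.87)]
button_top [([248, 212, 14, 15], 0.68)]
wide_ring [([287, 156, 31, 28], 0.92)]
wedge [([209, 210, 36, 44], 0.82)]
cutter [([381, 189, 30, 30], 0.81), ([289, 156, 31, 27], 0.49)]
test_piece [([383, 250, 42, 24], 0.72)]
{'clock': 0.8, 'q': array([-1.17588246,  0.46859281, -0.0485983 ,  1.53248851,  0.02409784,
        1.14098838, -0.08232182]), 'qvel': array([-0.00078367,  0.00065293, -0.00078231, -0.00094121,  0.00027072,
       -0.00044233,  0.00108066]), 'joint_torque': array([ 2.98365821e-04, -5.07777214e+01, -8.02949234e-02, -2.36444736e+01,
       -6.11197343e-02,  3.09548748e-02,  2.58025580e-05]), 'tool_pos': array([0.27755598, 0.61532641, 0.21078257]), 'orientation': array([ 3.14148674e+00, -4.37271142e-05,  2.71776427e+00]), 'force': array([-0.25136037, -0.20710229, -1.04334218]), 'moment': array([ 0.01567857, -0.02819826,  0.01271187]), 'grasp_force': 0.0, 'opening': 0.08686095931557933}
```

Run:
```python
import cv2
t=cv2.imread("pics/top0.png"); s=cv2.imread("pics/scene0.png")
cv2.imwrite("pics/topcrop.png",cv2.resize(t[130:270,140:327],None,fx=4.2,fy=4.2,interpolation=cv2.INTER_CUBIC))
cv2.imwrite("pics/scenecrop.png",cv2.resize(s[140:280,190:377],None,fx=4.2,fy=4.2,interpolation=cv2.INTER_CUBIC))
```

```text
(no output)
```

View pics/top0.png

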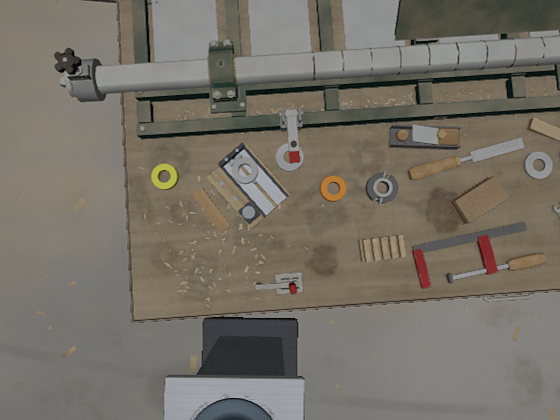

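View pics/topcrop.png

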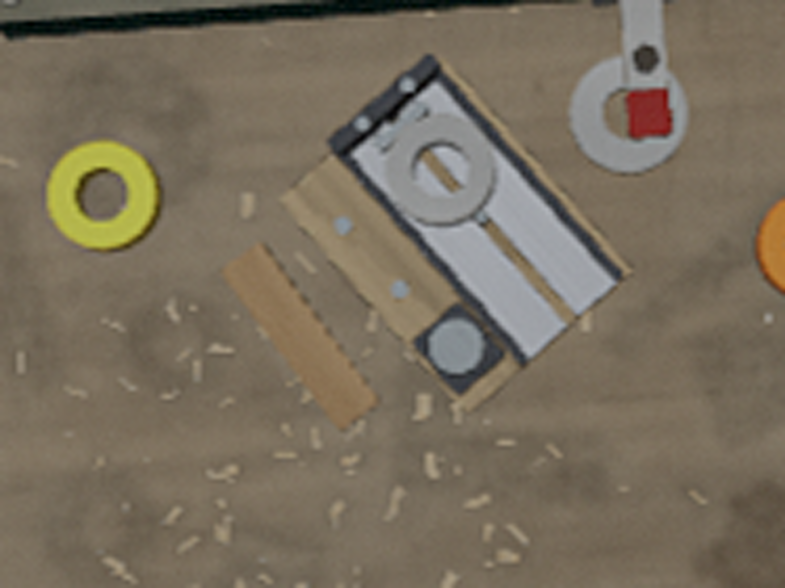

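View pics/scenecrop.png

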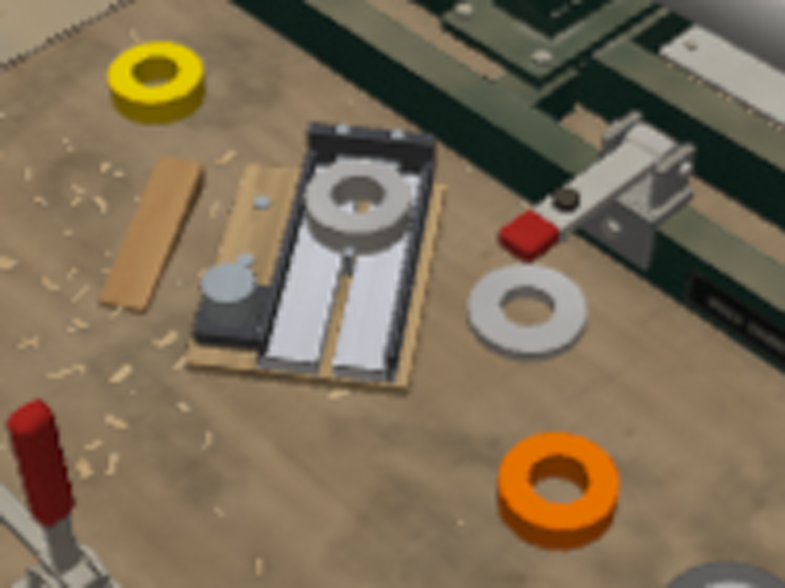

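The top view shows the grey spacer in the lane at (245,171), with the button at (249,212) and the open end at lower right. Spacer candidates:
- **Lane, (245,171):** grey and lying between the rails. This is the one that fits.
- **(165,176):** yellow, so not meant.
- **(333,188):** orange, so not meant.
- **(289,156):** the flat wide_ring.

The crops confirm this. Next I'll fit the dispenser pose using both cameras.

```bash
cat > fit.py <<'E'
import numpy as np, cv2
from scipy.optimize import least_squares
def fit(cams, obs):
    """obs: {cam: [(dispenser xyz mm, pixel)]} -> x,y,yaw"""
    def D2W(p,d):
        c,s=np.cos(p[2]),np.sin(p[2]); d=np.array(d)/1000
        return np.c_[p[0]+c*d[:,0]-s*d[:,1], p[1]+s*d[:,0]+c*d[:,1], d[:,2]]
    def res(p):
        r=[]
        for c,l in obs.items():
            m=cams[c]; q,_=cv2.projectPoints(D2W(p,[a for a,_ in l]),m["rvec"],m["tvec"],m["K"],None)
            r.append((q[:,0]-np.array([b for _,b in l])).ravel())
        return np.concatenate(r)
    return min((least_squares(res,[.6,0,y],loss="soft_l1") for y in np.arange(-3,3.2,1)),key=lambda s:s.cost),res,D2W
E
python3 - <<'E'
from station import *
from fit import *
T=lambda u,v:(u/4.2+140-.4,v/4.2+130-.4); S=lambda u,v:(u/4.2+190-.4,v/4.2+140-.4)
ring,btn,wl,wr=(45,0,42),(-35,57,44),(95,37.5,48),(95,-37.5,48)
obs={"top":[(ring,T(441,168)),(btn,T(457,346)),(wl,T(330,137)),(wr,T(433,55))],
"scene":[(ring,S(358,191)),(btn,S(228,283)),(wl,S(310,125)),(wr,S(435,137))]}
cams={c:camera_model(c) for c in obs}
s,res,D2W=fit(cams,obs); print(s.x,np.degrees(s.x[2])); print(res(s.x).reshape(-1,2).round(1))
for sub in (["top"],["scene"]): print(sub,fit(cams,{c:obs[c] for c in sub})[0].x)
p=D2W(s.x,[(-35,28.5,0),(-35,57,44),(-35,0,32)]); print(p)
for k in (0,np.pi):
    for yaw in [s.x[2]+k]:
        for z in (.16,.054): print(k,inverse_kinematics([*p[0][:2],z],[np.pi,0,yaw]))
# overlay
X=[(-35,57,44),(45,0,42),(-65,31.5,22),(-65,-31.5,22),(95,-37.5,48),(95,37.5,48),(-65,0,22),(-35,0,22)]
out=[]
for c in obs:
    im=cv2.imread(f"pics/{c}0.png"); m=cams[c]; q,_=cv2.projectPoints(D2W(s.x,X),m["rvec"],m["tvec"],m["K"],None)
    u,v=(200,130) if c=="top" else (220,150)
    b=cv2.resize(im[v:v+100,u:u+100],None,fx=4,fy=4,interpolation=cv2.INTER_CUBIC)
    for a in q[:,0]: cv2.circle(b,tuple(int(t) for t in (a-[u,v]+.5)*4),3,(0,0,255),-1)
    out.append(b)
cv2.imwrite("pics/overlay.png",np.hstack(out))
E
```

```text
[ 0.58942134 -0.04575385  0.72765565] 41.691597853299285
[[-0.   0. ]
 [-0.1  0.5]
 [-0.7  1.1]
 [ 0.  -0.6]
 [ 0.3  1. ]
 [-0.1  0. ]
 [ 0.2 -0.6]
 [ 0.8 -0.3]]
['top'] [ 0.58980584 -0.04598413  0.72117388]
['scene'] [ 0.58933144 -0.04540716  0.73608077]
[[ 0.54432964 -0.04775111  0.        ]
 [ 0.5253737  -0.02646914  0.044     ]
 [ 0.56328559 -0.06903308  0.032     ]]
0 [-0.50501232  0.35717771  0.65415716  1.92627265 -0.26570786  0.94446165
 -0.56699894]
0 [-0.42039172  0.50508422  0.56434166  2.00886628 -0.39598068  0.73553908
 -0.45705619]
3.141592653589793 [-0.16106206  0.3128079   0.21185854  1.90788583 -0.08086932  0.92902957
  2.38772853]
3.141592653589793 [-0.04987705  0.45252046  0.07675542  1.9877056  -0.05187038  0.70318879
  2.3572114 ]
```

View pics/overlay.png

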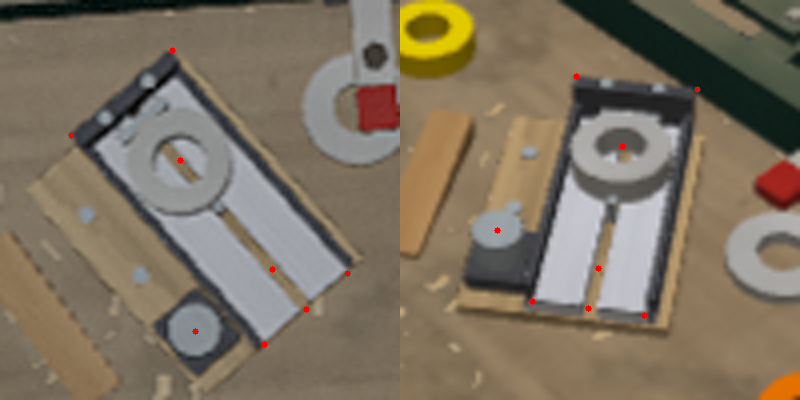

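The fit agrees between the two cameras to about 1 mm, and the overlay points land on the button (248,212), the ring and the lane corners. Next I'll move above the dispenser, set the opening so the fingers are 57 mm apart, and check from close up.

Run:
```python
from station import *
import numpy as np, cv2
P=[0.54433,-0.04775]; yaw=0.7277
move_pose([*P,.20],[np.pi,0,yaw])
move_gripper(.042)
move_l([*P,.082],feed=.08)   # fingertips at z=60
o=get_obs(); print({k:np.round(o[k],4) for k in ("clock","tool_pos","orientation","force","opening")})
out=[]
for c,(u,v) in (("top",(190,120)),("scene",(205,130))):
    im=capture(c); out.append(cv2.resize(im[v:v+130,u:u+130],(400,400),interpolation=cv2.INTER_CUBIC))
cv2.imwrite("pics/near.png",np.hstack(out))
```

```text
{'clock': np.float64(5.9583), 'tool_pos': array([ 0.5447, -0.0478,  0.0825]), 'orientation': array([ 3.141e+00, -8.000e-04,  7.277e-01]), 'force': array([-0.0265, -0.6007,  0.3377]), 'opening': np.float64(0.0423)}
```

View pics/near.png

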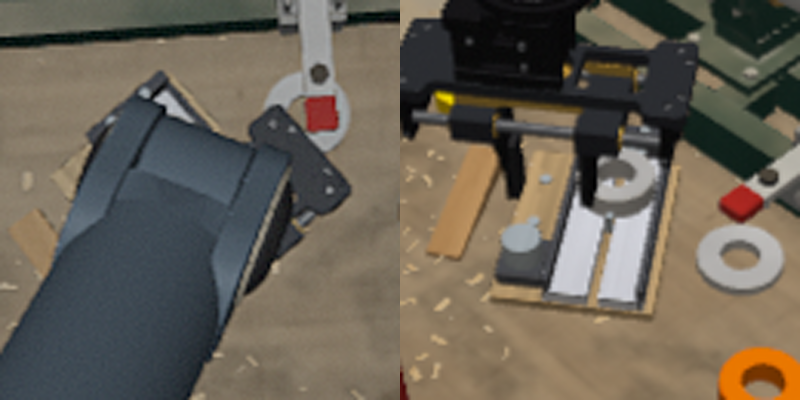

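The scene view shows the two fingertips at crop (515,195) and (588,205). I'll compare those with where the tips should project.

Run:
```python
from station import *
from fit import *
im=capture("scene"); m=camera_model("scene"); o=get_obs()
z=o["tool_pos"][2]-.022; yaw=.7277; n=np.array([-np.sin(yaw),np.cos(yaw)]); a=np.array([np.cos(yaw),np.sin(yaw)])
pts=[]
for s in (1,-1):
    for dx in (-.0095,.0095):
        for dy in (.021,.036): pts.append([*(o["tool_pos"][:2]+s*n*dy+a*dx),z])
b=[*(np.array([0.52537,-0.02647])),.044]; pts.append(b)
q,_=cv2.projectPoints(np.array(pts),m["rvec"],m["tvec"],m["K"],None); q=q[:,0]
u,v=225,150; k=8
B=cv2.resize(im[v:v+70,u:u+90],None,fx=k,fy=k,interpolation=cv2.INTER_CUBIC)
B=cv2.convertScaleAbs(B,alpha=1.5,beta=30)
for t in q: cv2.circle(B,tuple(int(w) for w in (t-[u,v]+.5)*k),3,(0,0,255),-1)
cv2.imwrite("pics/tips.png",B); print(q.round(1))
```

```text
[[245.7 205.3]
 [239.  204.5]
 [247.6 199.2]
 [241.  198.5]
 [264.5 207.6]
 [271.3 208.4]
 [266.2 201.4]
 [272.9 202.2]
 [243.8 207. ]]
```

View pics/tips.png

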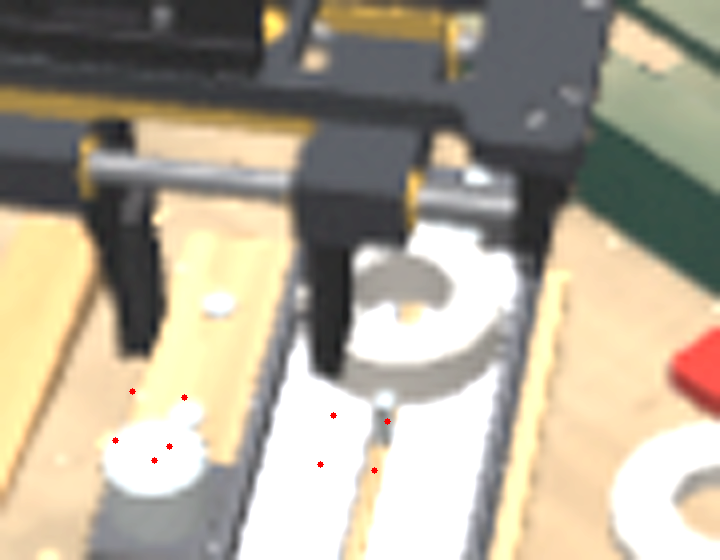

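The button projects correctly, but the tips appear about 11 px higher than expected. Before going down I'll check this by overlaying the gripper body in both views.

Run:
```python
from station import *
from fit import *
o=get_obs(); yaw=.7277; n=np.array([-np.sin(yaw),np.cos(yaw)]); a=np.array([np.cos(yaw),np.sin(yaw)]); t=o["tool_pos"]
out=[]
for c,(u,v) in (("top",(190,120)),("scene",(200,110))):
    im=capture(c); m=camera_model(c); k=400/130
    B=cv2.convertScaleAbs(cv2.resize(im[v:v+130,u:u+130],(400,400),interpolation=cv2.INTER_CUBIC),alpha=1.6,beta=30)
    pr=lambda P:[tuple(int(w) for w in (x-[u,v]+.5)*k) for x in cv2.projectPoints(np.array(P),m["rvec"],m["tvec"],m["K"],None)[0][:,0]]
    for z,col in ((.048,(0,0,255)),):
        R=pr([[*(t[:2]+a*.0375*i+n*.095*j),t[2]+z] for i,j in ((1,1),(1,-1),(-1,-1),(-1,1))])
        cv2.polylines(B,[np.array(R)],True,col,1)
    for s in (1,-1):
        L=pr([[*(t[:2]+n*s*.026),t[2]-.022],[*(t[:2]+n*s*.026),t[2]+.048]]); cv2.line(B,L[0],L[1],(0,255,0),2)
    e=[cv2.projectPoints(np.array([[*(t[:2]+a*d[0]),t[2]+d[1]]]),m["rvec"],m["tvec"],m["K"],None)[0].ravel() for d in ((0,0),(.01,0),(0,.01))]
    print(c,"px/10mm lane",(e[1]-e[0]).round(2),"z",(e[2]-e[0]).round(2))
    out.append(B)
cv2.imwrite("pics/body.png",np.hstack(out))
```

```text
top px/10mm lane [-2.98 -3.46] z [-0.16 -0.37]
scene px/10mm lane [ 0.96 -3.21] z [-0.25 -3.32]
```

View pics/body.png

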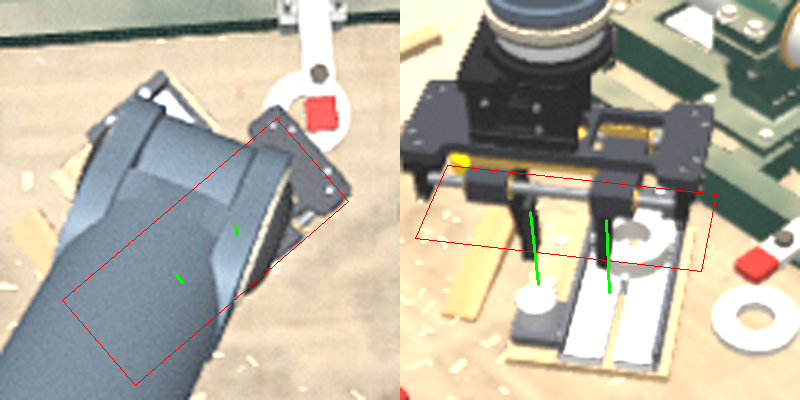

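The top view puts the gripper correctly in x and y. The scene view puts it about 35 mm higher than the nominal tip height, so I won't rely on a height figure. I'll go down in small steps until I feel the button, then press from there.

Run:
```python
from station import *
import numpy as np, cv2
P=[0.54433,-0.04775]
move_gripper(.046)
f0=get_obs()["force"][2]; z=.082; hit=None
while z>.022:
    z-=.003; move_l([*P,z],feed=.06); o=get_obs(); f=o["force"][2]-f0
    print(round(z,3),o["tool_pos"][2].round(4),round(f,2))
    if abs(f)>1.5: break
print(o["clock"],o["tool_pos"].round(4),o["force"].round(2),o["opening"])
out=[]
for c,(u,v) in (("top",(190,120)),("scene",(210,130))):
    im=capture(c); out.append(cv2.convertScaleAbs(cv2.resize(im[v:v+100,u:u+100],(400,400),interpolation=cv2.INTER_CUBIC),alpha=1.5,beta=30))
cv2.imwrite("pics/touch.png",np.hstack(out))
```

```text
0.079 0.0787 -1.64
6.85 [ 0.5441 -0.0477  0.0787] [ 0.24  0.57 -0.4 ] 0.04625789229679514
```

View pics/touch.png

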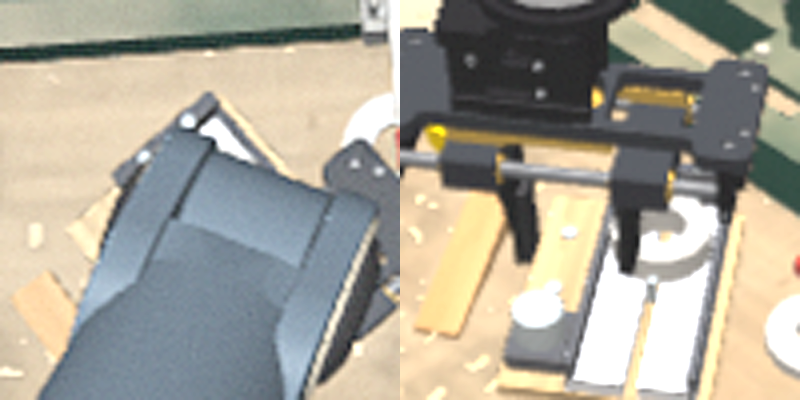

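The stop was force noise (±1.6 N, wrong sign) and nothing has been touched; both fingers are still clear of the button. I'll continue with averaged readings and a higher threshold.

```bash
cat > h.py <<'E'
from station import *
import numpy as np, cv2
P=[0.54433,-0.04775]
def fz(n=6):
    f=[]
    for _ in range(n): wait(.02); f.append(get_obs()["force"])
    return np.mean(f,0)
def down(z,zmin,step,lim,f0):
    while z>zmin+1e-6:
        z-=step; move_l([*P,z],feed=.06); f=fz()-f0
        print(round(z,4),get_obs()["tool_pos"][2].round(4),f.round(2))
        if f[2]>lim: break
    return z
E
python3 - <<'E'
from h import *
f0=fz(15); print(f0.round(2))
down(.079,.043,.004,2.2,f0); o=get_obs(); print(o["clock"],o["tool_pos"].round(4))
u,v=205,130; im=capture("scene")
cv2.imwrite("pics/touch2.png",cv2.convertScaleAbs(cv2.resize(im[v:v+100,u:u+110],None,fx=6,fy=6,interpolation=cv2.INTER_CUBIC),alpha=1.5,beta=30))
E
```

```text
[0.09 0.15 0.06]
0.075 0.0749 [-0.17 -0.13  0.07]
0.071 0.071 [-0.06 -0.4   0.32]
0.067 0.0669 [ 0.48 -0.03  0.  ]
0.063 0.0629 [-0.09 -0.5  -0.09]
0.059 0.0589 [-0.14  0.17  0.16]
0.055 0.0549 [-0.06  0.24 -0.34]
0.051 0.0509 [0.01 0.07 0.26]
0.047 0.0469 [-0.13 -0.22  0.06]
0.043 0.0429 [-0.35  0.12 -0.02]
10.35 [ 0.5443 -0.0478  0.0429]
```

View pics/touch2.png

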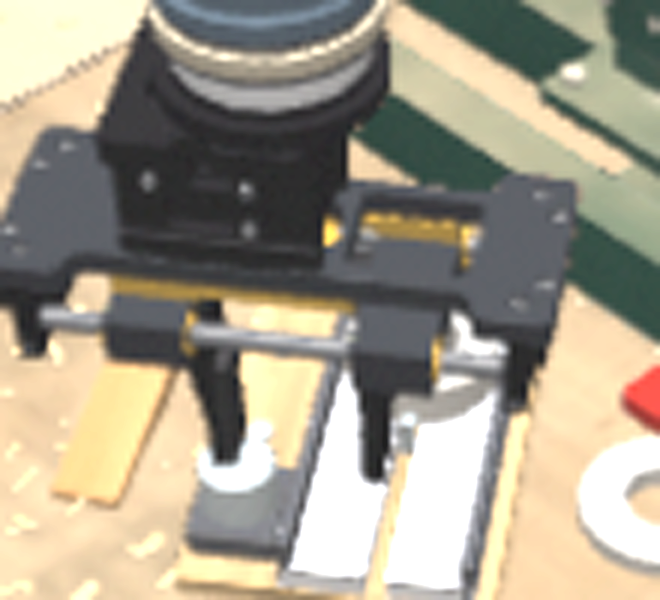

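The fingertips now sit just above the button, with the button finger at (228,462) over the button at (236,468) and the other at (374,480) over the lane slot ahead of the catch. This confirms the offset is purely in height. Carrying on down to contact.

Run:
```python
from h import *
f0=fz(15)
z=down(.043,.022,.003,2.2,f0); print(z,get_obs()["clock"])
```

```text
0.04 0.0399 [-0.24  0.57 -0.02]
0.037 0.037 [-0.06  0.11  0.09]
0.034 0.034 [ 0.12 -0.09 -0.28]
0.031 0.0311 [0.87 0.25 1.75]
0.028 0.0281 [ 0.8  -0.1   1.98]
0.025 0.0252 [0.79 0.1  3.41]
0.02499999999999999 12.75
```

Run:
```python
from h import *
f0=np.array([.09,.15,.06])
z=down(.025,.021,.002,9,f0)
z=down(z,.014,.001,12,f0)
wait(1.5); o=get_obs(); print(o["clock"],o["tool_pos"].round(4),(fz(15)-f0).round(2),o["opening"])
u,v=205,130; im=capture("scene")
cv2.imwrite("pics/press.png",cv2.convertScaleAbs(cv2.resize(im[v:v+100,u:u+110],None,fx=6,fy=6,interpolation=cv2.INTER_CUBIC),alpha=1.5,beta=30))
print(find_in("spacer","scene"))
```

```text
0.023 0.0231 [1.11 0.03 3.7 ]
0.021 0.0211 [ 1.48 -0.4   4.17]
0.02 0.0205 [0.71 0.02 7.81]
0.019 0.0202 [-1.58  0.09 15.28]
15.65 [ 0.5444 -0.0478  0.0202] [-1.3   0.24 14.82] 0.04625452167346829
[{'extent': [272.4, 204.6, 22.7, 18.8], 'confidence': 0.63}, {'extent': [323.9, 258.8, 30.9, 26.2], 'confidence': 0.56}, {'extent': [220.9, 157.2, 11.1, 8.7], 'confidence': 0.42}]
```

View pics/press.png

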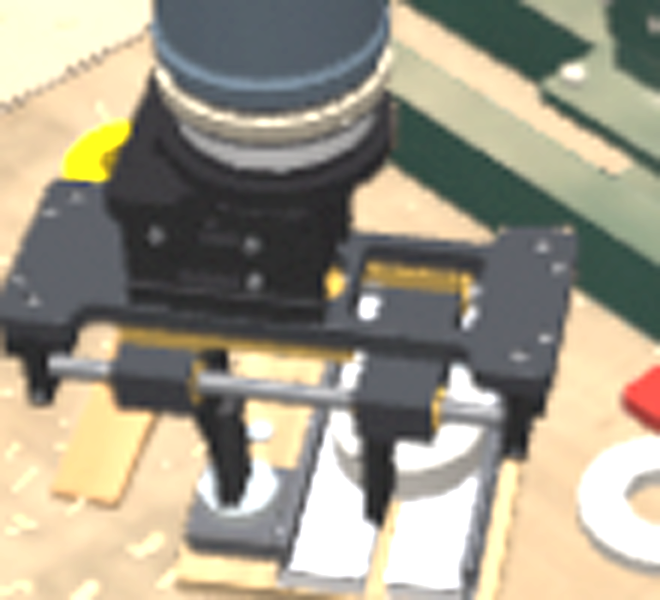

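The button is bottomed (steep force rise to 15 N at z = 0.0202). The ring has slid out against the lane finger and lies flat, its front edge at crop (410,490). I'll check it's at rest, then hand in.

Run:
```python
from h import *
a=capture("scene").astype(int); f1=fz(10); wait(1.0); b=capture("scene").astype(int); f2=fz(10)
d=abs(a-b)[165:222,245:300].mean(); print("diff",d,"bg",abs(a-b)[300:400,300:500].mean())
old=cv2.imread("pics/scene0.png"); print(find_in("spacer","scene")[0],f1.round(2),f2.round(2),get_obs()["clock"],get_obs()["tool_pos"])
if d<abs(a-b)[300:400,300:500].mean()+1.5 and f2[2]>10: finish_job(); print("handed in")
```

```text
diff 0.4964380648591175 bg 0.33025
{'extent': [324.1, 259.1, 29.9, 25.5], 'confidence': 0.87} [-1.29  0.38 14.87] [-1.67  0.2  15.18] 17.4833 [ 0.54445223 -0.04785274  0.02024419]
the job is handed in; nothing more can be done
handed in
```

The job is handed in at about 17.5 s: the button is held fully down with about 15 N, and the ring has slid out about 40 mm and rests flat in the lane against the other finger. I saw no bystander move, but I only spot-checked them in the last pictures.

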